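Index the sample turntable and hold the shade probe on the marked ceramic disc

ROBOT

A 6-joint arm with a two-finger parallel gripper is mounted at the origin on the work surface. World frame = base frame: x ahead of the robot, y to its left, z up, the work surface at z = 0. Lengths are in m, angles in rad, forces in N, time in s.
With the tool pointing down it reaches from about 0.3 to 0.95 m from the base axis. Payload 3.1 kg.
Tool frame: the origin (TCP) lies midway between the tips of the shut fingers; the grasp point (between the pads) lies 19 mm behind it; z points along the fingers, y is the line along which they close (so a half turn about z gives the same grasp; the last joint's range is limited). The gripper opens to 85 mm and grips with 20 to 120 N. Pads are 22 mm wide; open, the fingers measure 114 mm over their backs; the gripper's body (76 mm by 85 mm) begins 54 mm behind the grasp point. The pads swing forward as they close: fully open they stand 13 mm farther back than shut.
Start: joints at [1.111, 0.308, 1.634, -0, 1.2, -0.07], TCP at [0.238, 0.578, 0.231] pointing down, gripper open.
Joint ranges: [-3.06, 3.06], [-0.79, 1.96], [0.05, 2.63], [-1.19, 4.34], [0.05, 2.64], [-2.94, 2.94]. Speed limits (rad/s): [2.79, 2.79, 3.14, 3.14, 3.14, 3.14].

INTERFACE

Orientations are given as a unit quaternion [x, y, z, w].
In Python, from plant import state, read_camera, camera_info, sign_off gives the robot as it stands. The module is installed in compiled form; this text tells all that it offers.
- The arm moves only by the tool apply_moves, never from a script. Its argument "commands" is a list of rows, each a list of 7 numbers: the shift along the world's x, y, z in units of 120 mm (1.0 is 120 mm), then the turn, a rotation vector about the world's x, y, z in units of 0.5 rad (1.0 is 0.5 rad), then the opening, from 0 (shut) to 1 (fully open). In form: [[tx, ty, tz, ax, ay, az, claw], ...]. A call has 1 to 20 rows; each row is the pose to reach, as a shift and turn from the pose commanded when the call began; what a row does not reach only later rows make up. A row lasts 1/12 s, in which the tool goes at most 41.7 mm and 7.16 degrees, less where a joint would pass 70% of its speed; a pose out of reach is approached as far as the arm can. A call with a number of a shift or a turn outside -1 to 1 is refused whole. A call with a gripper value outside its range is refused whole. The fingers move at their own pace and stop on an object; the grip force is fixed at half the most. Time passes only in rows, so rows that repeat a pose let the fingers close. It gives the time, the measured TCP pose, the force, the opening and the grip force at its end, in the units of the state.
- state(): the state, without advancing time (a new reading comes with each control period).
- read_camera(name): name is "side" or "top"; returns (picture, depth): 384x512x3 uint8, red, green, blue; 384x512 float32, m along the optical axis (not along the pixel's ray), 0 where there is no reading.
- camera_info(name): a dict with "fx", "fy", "cx", "cy" (pixels), "D" ([k1, k2, p1, p2, k3] as OpenCV has them; the pictures are not rectified), "R" (3x3) and "t" (3): a world point X has camera coordinates R X + t. Camera axes: x right, y down, z forward; pixel columns grow to the right and rows downward; lengths in m; the calibration is good to about 2 mm. A picture is of the moment at which its call begins. camera_info takes no time and is no camera call.
- sign_off(): hands the job in; it is judged then, once.
The state is a dict: "clock": time; "joint_pos": joint angles; "qvel": joint speeds; "joint_efforts": joint torques, N m; "eef_pos": TCP position; "orientation": TCP orientation; "contact_force": force on the tool from outside, world axes, zero at the start; "moment": the same for the moment, N m; "opening": opening from 0.0 (shut) to 1.0 (fully open); "gripper_force": force on a finger pad.
Only numpy, scipy, OpenCV 4.12 (cv2) and the standard library are available. Lean on these libraries where they do the work, as an engineer would, in place of code of your own. Each camera call takes 0.05 s, during which the arm holds its last target. There are 200 camera calls.

TASK

Turn the sample turntable one click anticlockwise (it has a black bar grip in the middle), so that the ceramic disc with the red dot comes out from under the clear guard to the open front, and let go of it. Then take the shade probe out of its stand and hold it upright with its steel tip on the red dot, pressing lightly so that the sprung tip goes part of the way in but does not bottom. Finish while still holding the probe there; leave everything else on the bench alone.

Things in the scene. Friction and masses are not known exactly. Their poses are not given: they have to be found in the camera images.
- turntable (a joint): angle of the round aluminium turntable (194 mm across), rad, growing anticlockwise seen from above. It turns freely round; detents hold it every 1.047 (60 degrees): at 0 (start, give or take a little), and at 1.047, the wanted click. Past half-way it falls into the next one. Turning takes up to 0.13 N m
- turn_base: fixed grey round base of the turntable, 210 mm across; origin on the turntable's axis at bench height. Its -x side is the open front, marked by a small red pointer; over its +y side lies a clear plastic guard, x -85 to 85 mm, y 35 to 115 mm, top 76 mm above the bench, on two posts
- turn_grip (a point): black bar grip with a white line on top, on the turntable's axis and turning with it: 60 mm long along its x, 14 mm thick along its y, 32 mm tall. The point is its centre, 101 mm above the bench (underside 85, top 117 mm); only a 24 mm stem below it
- spot (a point): centre of the red dot (10 mm across) on the flat level top of the marked ceramic disc, 56 mm above the bench, 75 mm from the turntable's axis. The disc is 28 mm across, 3 mm thick, on a blue puck; five more with unmarked discs of the same height stand every 60 degrees. It starts under the guard; at joint value 1.047 it lies exactly towards -x of turn_base from the axis
- probe_grip (a point): centre of the grey round grip section of the shade probe, 22 mm in diameter, reaching 42 mm above and below this point along the probe; the point is on the probe's axis, 108 mm above the end of its tip. z points along the probe away from the tip
- probe: the loose pen-like shade probe, 150 mm long, about 0.11 kg, hanging upright tip down in its stand; origin on its axis at the end of the unpressed tip, z points up along it. A blue collar 38 mm across, 60 to 66 mm above the origin, rests on the stand's ring; below it the body is 22 mm thick with a tapered nose, above it is the grip
- probe_tip (a joint): how far the steel tip (8 mm across) is pushed into the probe, 0 to 0.008 m. Its spring gives 1 N at first touch and 0.6 N per mm more: 5.8 N when it bottoms
- tip_end (a point): centre of the flat end of the probe's steel tip
- stand: fixed white probe stand: round foot 90 mm across, an upright web on its +x side (y -25 to 25 mm, to 65 mm high) and a ring (hole 28 mm) whose top is 75 mm above the bench; origin at the centre of its underside, below the ring. The probe lifts out straight up, by 70 mm or more
- amber_bottle: loose amber bottle 44 mm across, 100 mm high, bystander; origin at the centre of its underside
- white_jar: loose white jar 80 mm across, 110 mm high, bystander; origin at the centre of its underside
- pink_bottle: loose pink bottle 48 mm across, 120 mm high, bystander; origin at the centre of its underside
- wax_spatula: loose hand spatula 170 mm long, lying flat, bystander
Not all that is in view belongs to the job. What is shaped like the probe but turquoise is not meant. What is shaped like the stand but orange is not meant.

How it is judged:
On the way, in this order (a step that is already met when the one before it is completed fails the run):
1. the turntable sits in its second detent, let go of, while the probe is still in its stand (value of joint turntable between 0.977 and 1.117 rad and contact force between each of the arm, the fingers and turn_base below 0.1 N and horizontal distance between probe and stand below 0.01 m and height (world z) of probe below 0.03 m), for 0.2 s.
2. the probe is lifted clear of its stand (height (world z) of tip_end above 0.06 m and contact force between probe and the fingers above 1 N and contact force between probe and stand below 0.1 N), for 0.1 s.
At the end, for the whole second after the job is handed in: Turntable in its second detent (60 +- 4 deg). Probe held by the fingers, still, upright within 8 deg, tip within 5 mm of the dot's centre, pressing it with 0.8 to 7 N, tip pushed in 0.5 to 7.6 mm. Fingers off the turntable, probe off the stand (value of joint turntable between 0.977 and 1.117 rad and horizontal distance between tip_end and spot below 0.005 m and angle between probe's own z axis and vertical below 0.14 rad and height (world z) of probe above 0.04 m and contact force between probe and turn_base between 0.8 and 7 N and value of joint probe_tip between 0.0005 and 0.0076 m and contact force between probe and the fingers above 1 N and contact force between probe and stand below 0.1 N and contact force between the fingers and turn_base below 0.1 N and linear speed of probe below 0.02 m/s); the arm keeps its last pose, push and grip.
It fails at once if the probe is pressed hard (over 15 N) on the disc or the turntable (contact force between probe and turn_base above 15 N).
It fails at once if a bottle, the jar or the spatula is moved more than 20 mm (distance of any of amber_bottle, white_jar, pink_bottle, wax_spatula from where it was at the start of the episode above 0.02 m).
It also fails if it takes over 53 s, if anything falls off the work surface, if the arm or the gripper's body presses on something with over 40 N, if the wrist force passes 120 N, or if a joint passes its speed limit or range.

## Working session

There is one attempt and no reset: what is moved stays moved. The work goes in short steps, Python scripts to look and compute and a tool call to move; the robot and the scene stay as the last step left them, time stands still between calls to the robot, and variables do not carry over. Pictures are saved under pics/ and viewed, at most 10 in all, crops included, and the job is handed in when it is done.

Besides the shell and the picture viewer there is one more tool, called after "Call:" as name([rows], argument=value, ...), one row to a line, values as JSON. apply_moves: Moves the arm, as the interface text tells. Its arguments: {"type":"object","properties":{"commands":{"type":"array"}},"required":["commands"]}

```bash
mkdir -p pics; cat > h.py <<'E'
import numpy as np, cv2
from plant import *
def grab(n):
    p,d=read_camera(n); np.savez(f'{n}.npz',p=p,d=d); return p,d
def ray(n,u,v):
    c=camera_info(n); K=np.array([[c['fx'],0,c['cx']],[0,c['fy'],c['cy']],[0,0,1]])
    q=cv2.undistortPoints(np.array([[[u,v]]],float),K,np.array(c['D'],float))[0,0]
    R=np.array(c['R']);t=np.array(c['t']); return -R.T@t, R.T@np.array([q[0],q[1],1])
def atz(n,u,v,z):
    o,r=ray(n,u,v); return o+r*(z-o[2])/r[2]
def atd(n,u,v,d):
    o,r=ray(n,u,v); return o+r*d
def proj(n,X):
    c=camera_info(n); K=np.array([[c['fx'],0,c['cx']],[0,c['fy'],c['cy']],[0,0,1]])
    return cv2.projectPoints(np.array([X],float),cv2.Rodrigues(np.array(c['R'],float))[0],np.array(c['t'],float),K,np.array(c['D'],float))[0][0,0]
E
python3 - <<'E'
from h import *
for n in('top','side'):
    p,d=grab(n); cv2.imwrite(f'pics/{n}0.png',cv2.resize(p[:,:,::-1],(800,600)))
    o,r=ray(n,256,192); print(n,o,r,camera_info(n)['fx'])
s=state();print(s['clock'],s['eef_pos'],s['orientation'],s['opening'])
E
```

```text
top [0.4112894  0.00480175 1.5260845 ] [ 0.05312064  0.01587454 -0.99859593] 388.6471029463405
side [0.27939044 0.94679131 1.02247906] [ 0.20319405 -0.70635996 -0.67828075] 447.9330146307854
0.1 [0.23717947 0.57744398 0.23015797] [ 1.93639302e-01  9.81072240e-01 -1.00373594e-03 -2.71676069e-04] 0.9992093408098671
```

View pics/top0.png

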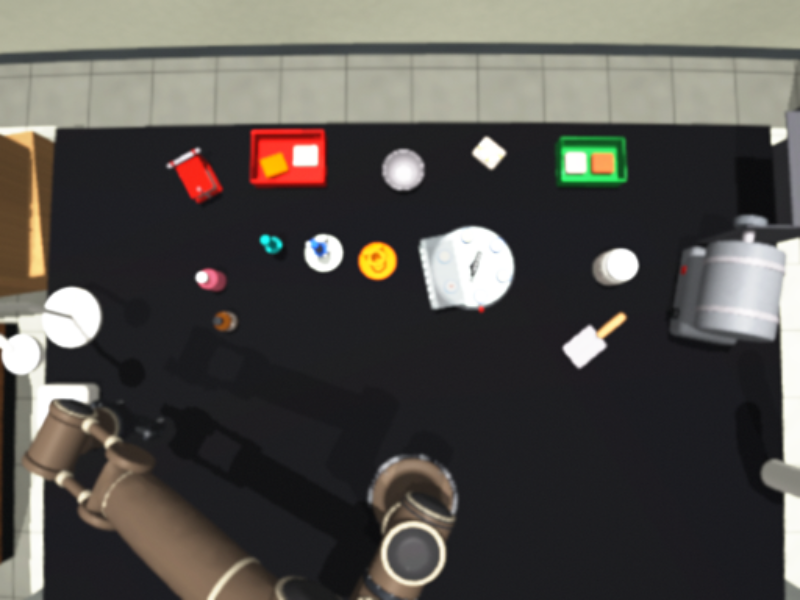

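View pics/side0.png

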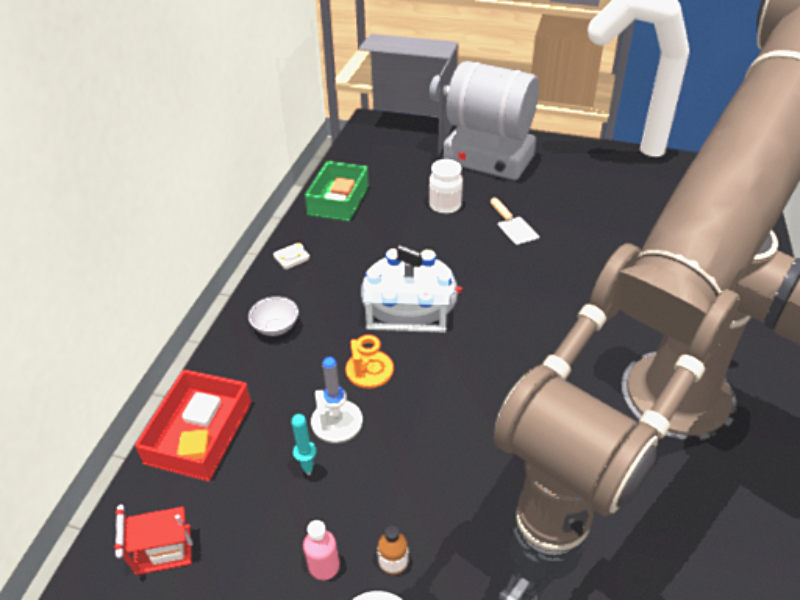

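The top view shows the turntable at (468,267), the white stand with the blue-capped grey probe at (323,252), the turquoise decoy at (270,244) and the orange decoy stand at (377,261). In the side view the probe is at (333,385), the turquoise decoy at (303,445), the orange stand at (368,362) and the turntable at (410,290). I choose the grey and blue probe in the white stand. Next I check it in one close crop that combines both views.

```bash
python3 - <<'E'
from h import *
a=np.load('top.npz')['p'];b=np.load('side.npz')['p']
# top: cols 190-335, rows 135-205 ; side: cols 185-300 rows 150-290
c1=cv2.resize(a[138:203,190:335,::-1],None,fx=5.5,fy=5.5,interpolation=cv2.INTER_CUBIC)
cv2.imwrite('pics/c1.png',c1)
c2=cv2.resize(b[150:300,190:310,::-1],None,fx=4,fy=4,interpolation=cv2.INTER_CUBIC)
cv2.imwrite('pics/c2.png',c2); print(c1.shape,c2.shape)
E
```

```text
(358, 798, 3) (600, 480, 3)
```

View pics/c1.png

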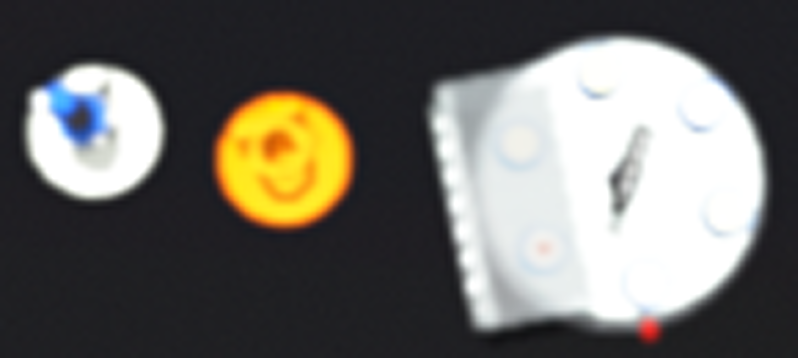

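View pics/c2.png

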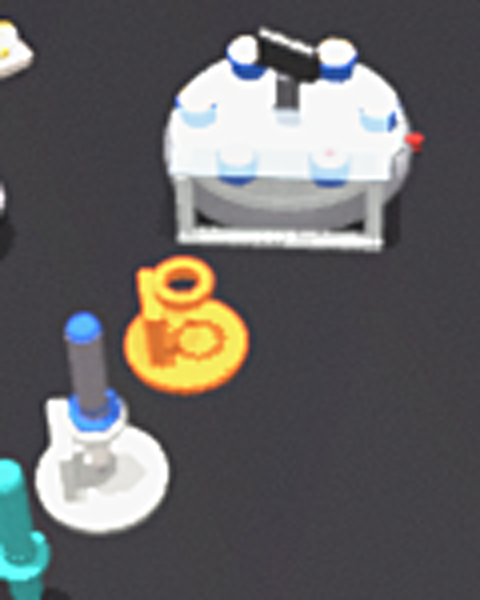

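The top crop shows the red dot under the guard at (543,247), the grip at (630,180), the pointer at (649,329) and the white foot at (95,132). The side crop confirms the grey and blue probe in the white stand, with its cap at (85,325) and collar at (95,410). The turquoise and orange decoys are separate from it.

```bash
python3 - <<'E'
from h import *
T=lambda u,v,z:atz('top',190+(u+.5)/5.5-.5,138+(v+.5)/5.5-.5,z)
S=lambda u,v,z:atz('side',190+(u+.5)/4-.5,150+(v+.5)/4-.5,z)
D=np.array([T(u,v,.056) for u,v in[(600,77),(702,105),(727,212),(645,287),(543,247),(519,145)]])
print('discs',D.round(4).tolist(),'mean',D.mean(0))
c=D.mean(0); q=D-c
ang=np.arctan2(q[:,1],q[:,0]);print('r',np.linalg.norm(q,axis=1).round(4),'ang',np.degrees(ang).round(1))
DS=np.array([S(u,v,.056) for u,v in[(245,45),(337,47),(378,103),(330,153),(238,152),(197,104)]]);print('side discs',DS.round(4).tolist(),DS.mean(0))
print('pointer',T(649,329,.03),S(413,141,.03))
print('grip top ends T',T(645,130,.117),T(615,225,.117),'S',S(262,33,.117),S(318,55,.117))
print('foot',T(95,132,.005),S(102,477,.005))
# probe: cap top at z .015+.150=.159 (collar on ring: tip at .075-.060=.015)
print('cap',T(58,97,.162),S(84,322,.162),'collar',T(80,115,.08),S(95,410,.08))
# depth-based: high points near probe & grip
for n in('top','side'):
    z=np.load(n+'.npz'); d=z['d']; P=[]
    for v in range(384):
        for u in range(150,350):
            if d[v,u]>0: P.append(np.r_[atd(n,u,v,d[v,u]),z['p'][v,u]])
    P=np.array(P)
    dist=np.linalg.norm(P[:,:2]-c[:2],axis=1)
    g=P[(dist<.05)&(P[:,2]>.1)&(P[:,2]<.13)]
    print(n,'grip',len(g),g[:,:3].mean(0) if len(g) else 0, np.ptp(g[:,:3],axis=0) if len(g) else 0)
    if len(g)>3:
        w,V=np.linalg.eigh(np.cov(g[:,:2].T));print('axis ang',np.degrees(np.arctan2(V[1,1],V[0,1])))
    f=S(102,477,.005)[:2]
    h=P[(np.linalg.norm(P[:,:2]-f,axis=1)<.04)&(P[:,2]>.09)]
    for a,b in((.09,.11),(.11,.13),(.13,.15),(.15,.18)):
        m=h[(h[:,2]>a)&(h[:,2]<b)]
        if len(m):print(n,'probe',a,len(m),m[:,:2].mean(0),m[:,:2].min(0),m[:,:2].max(0))
    np.save(n+'_P.npy',P)
E
```

```text
discs [[0.6436, -0.1348, 0.056], [0.6239, -0.2054, 0.056], [0.5494, -0.2218, 0.056], [0.4976, -0.1646, 0.056], [0.5254, -0.0944, 0.056], [0.5962, -0.0783, 0.056]] mean [ 0.57268943 -0.1498982   0.056     ]
r [0.0725 0.0756 0.0756 0.0765 0.0729 0.0754] ang [  12.   -47.3 -107.9 -168.9  130.5   71.8]
side discs [[0.6276, -0.2078, 0.056], [0.5502, -0.2246, 0.056], [0.4999, -0.1611, 0.056], [0.5239, -0.0913, 0.056], [0.5958, -0.0743, 0.056], [0.645, -0.1229, 0.056]] [ 0.57372255 -0.14699031  0.056     ]
pointer [ 0.46966806 -0.17010944  0.03      ] [ 0.46710052 -0.15073018  0.03      ]
grip top ends T [ 0.59842452 -0.15859068  0.117     ] [ 0.53515123 -0.13807616  0.117     ] S [ 0.59641777 -0.15327947  0.117     ] [ 0.5454501  -0.13697763  0.117     ]
foot [0.61276471 0.2230386  0.005     ] [0.61218188 0.2261993  0.005     ]
cap [0.61480157 0.22468706 0.162     ] [0.61316544 0.22089613 0.162     ] collar [0.61456784 0.22267336 0.08      ] [0.61077418 0.22647289 0.08      ]Traceback (most recent call last):
  File "<stdin>", line 19, in <module>
  File "h.py", line 12, in atd
    o,r=ray(n,u,v); return o+r*d
        ~~~^^^^^^^
  File "h.py", line 6, in ray
    c=camera_info(n); K=np.array([[c['fx'],0,c['cx']],[0,c['fy'],c['cy']],[0,0,1]])
ValueError: time passes only in moves, steps and waits
```

Call:
apply_moves([
  [0.15, -0.33, 0, 0, 0, 0.15, 0.6],
  [0.3, -0.67, 0, 0, 0, 0.15, 0.6],
  [0.46, -1, 0, 0, 0, 0.15, 0.6],
  [0.46, -1, 0, 0, 0, 0.15, 0.6],
])

```text
clock: 0.43
eef_pos: [0.2938, 0.4526, 0.2299]
orientation: [0.158, 0.987, -0.003, 0.0]
contact_force: [-0.7, -0.1, -0.2]
opening: 0.601
gripper_force: 0.0
```

Call:
apply_moves([
  [0.15, -0.33, 0, 0, 0, 0, 0.6],
  [0.3, -0.67, 0, 0, 0, 0, 0.6],
  [0.46, -1, 0, 0, 0, 0, 0.6],
  [0.46, -1, 0, 0, 0, 0, 0.6],
])

```text
clock: 0.77
eef_pos: [0.3492, 0.3335, 0.2307]
orientation: [0.159, 0.987, -0.002, 0.0]
contact_force: [-0.7, -0.5, -0.4]
opening: 0.597
gripper_force: 0.0
```

Call:
apply_moves([
  [0.15, -0.33, 0, 0, 0, 0, 0.6],
  [0.3, -0.67, 0, 0, 0, 0, 0.6],
  [0.46, -1, 0, 0, 0, 0, 0.6],
  [0.46, -1, 0, 0, 0, 0, 0.6],
])

```text
clock: 1.1
eef_pos: [0.405, 0.2141, 0.2313]
orientation: [0.159, 0.987, -0.001, 0.001]
contact_force: [0.4, 0.4, 0.6]
opening: 0.598
gripper_force: 0.0
```

Call:
apply_moves([
  [0.15, -0.33, 0, 0, 0, 0, 0.6],
  [0.3, -0.67, 0, 0, 0, 0, 0.6],
  [0.46, -1, 0, 0, 0, 0, 0.6],
  [0.46, -1, 0, 0, 0, 0, 0.6],
])

```text
clock: 1.43
eef_pos: [0.4609, 0.0943, 0.2316]
orientation: [0.159, 0.987, -0.001, 0.001]
contact_force: [0.4, 0.1, 0.6]
opening: 0.603
gripper_force: 0.0
```

Call:
apply_moves([
  [0.15, -0.33, 0, 0, 0, 0, 0.6],
  [0.3, -0.67, 0, 0, 0, 0, 0.6],
  [0.46, -1, 0, 0, 0, 0, 0.6],
  [0.46, -1, 0, 0, 0, 0, 0.6],
])

```text
clock: 1.77
eef_pos: [0.5165, -0.0257, 0.2316]
orientation: [0.159, 0.987, -0.001, 0.002]
contact_force: [-0.1, -0.4, 0.0]
opening: 0.6
gripper_force: 0.0
```

Call:
apply_moves([
  [0.15, -0.33, 0, 0, 0, 0, 0.6],
  [0.3, -0.67, 0, 0, 0, 0, 0.6],
  [0.46, -1, 0, 0, 0, 0, 0.6],
  [0.46, -1, 0, 0, 0, 0, 0.6],
  [0.46, -1, 0, 0, 0, 0, 0.6],
])

```text
clock: 2.18
eef_pos: [0.5699, -0.1428, 0.2308]
orientation: [0.158, 0.987, 0.0, -0.0]
contact_force: [0.5, -0.2, 0.2]
opening: 0.599
gripper_force: 0.0
```

Call:
apply_moves([
  [0.02, -0.04, -0.3, 0, 0, 0, 0.6],
  [0.02, -0.04, -0.6, 0, 0, 0, 0.6],
  [0.02, -0.04, -0.9, 0, 0, 0, 0.6],
  [0.02, -0.04, -0.9, 0, 0, 0, 0.6],
  [0.02, -0.04, -0.9, 0, 0, 0, 0.6],
])

```text
clock: 2.6
eef_pos: [0.5685, -0.1436, 0.1209]
orientation: [0.156, 0.988, 0.001, -0.004]
contact_force: [-0.0, 0.4, 0.2]
opening: 0.6
gripper_force: 0.0
```

```bash
python3 - <<'E'
from h import *
p,d=grab('side'); cv2.imwrite('pics/s1.png',cv2.resize(p[130:260,180:340,::-1],None,fx=4.5,fy=4.5,interpolation=cv2.INTER_CUBIC))
E
```

```text
(no output)
```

View pics/s1.png

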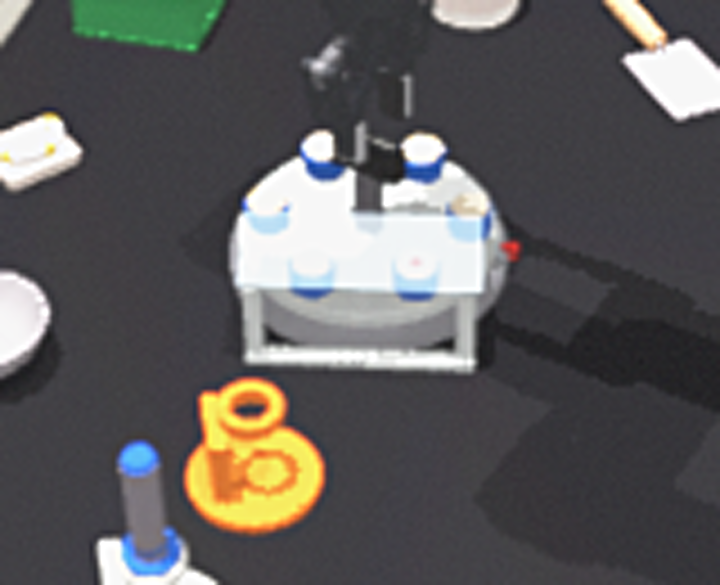

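The left finger is in front of the bar at about (360,150) and the right one behind it at (405,95), so the bar lies between them. I go down and close.

Call:
apply_moves([
  [0.03, -0.03, -0.15, 0, 0, 0, 0.6],
  [0.03, -0.03, -0.29, 0, 0, 0, 0.6],
  [0.03, -0.03, -0.29, 0, 0, 0, 0.6],
  [0.03, -0.03, -0.29, 0, 0, 0, 0.1],
  [0.03, -0.03, -0.29, 0, 0, 0, 0.0],
  [0.03, -0.03, -0.29, 0, 0, 0, 0.0],
  [0.03, -0.03, -0.29, 0, 0, 0, 0.0],
  [0.03, -0.03, -0.29, 0, 0, 0, 0.0],
  [0.03, -0.03, -0.29, 0, 0, 0, 0.0],
])

```text
clock: 3.4
eef_pos: [0.5762, -0.1513, 0.0912]
orientation: [0.157, 0.988, -0.001, 0.002]
contact_force: [-2.5, -1.6, 6.1]
opening: 0.15
gripper_force: 60.9
```

Call:
apply_moves([
  [0, 0, 0, 0, 0, 0.18, 0],
  [0, 0, 0, 0, 0, 0.36, 0],
  [0, 0, 0, 0, 0, 0.54, 0],
  [0, 0, 0, 0, 0, 0.72, 0],
  [0, 0, 0, 0, 0, 0.72, 0],
])

```text
clock: 3.82
eef_pos: [0.5763, -0.1505, 0.0912]
orientation: [-0.024, 1.0, -0.0, 0.002]
contact_force: [-2.0, 1.7, 6.9]
opening: 0.149
gripper_force: 61.0
```

Call:
apply_moves([
  [0, 0, 0, 0, 0, 0.18, 0],
  [0, 0, 0, 0, 0, 0.36, 0],
  [0, 0, 0, 0, 0, 0.54, 0],
  [0, 0, 0, 0, 0, 0.7, 0],
  [0, 0, 0, 0, 0, 0.7, 0],
])

```text
clock: 4.23
eef_pos: [0.5762, -0.1499, 0.0912]
orientation: [-0.198, 0.98, -0.0, 0.001]
contact_force: [-1.8, 1.7, 7.4]
opening: 0.148
gripper_force: 61.1
```

Call:
apply_moves([
  [0, 0, 0, 0, 0, 0.18, 0],
  [0, 0, 0, 0, 0, 0.36, 0],
  [0, 0, 0, 0, 0, 0.54, 0],
  [0, 0, 0, 0, 0, 0.68, 0],
  [0, 0, 0, 0, 0, 0.68, 0],
  [0, 0, 0, 0, 0, 0.68, 0],
  [0, 0, 0, 0, 0, 0.68, 0],
])

```text
clock: 4.82
eef_pos: [0.5758, -0.1493, 0.0912]
orientation: [-0.359, 0.933, 0.0, 0.001]
contact_force: [-2.6, 4.3, 9.3]
opening: 0.146
gripper_force: 61.2
```

Call:
apply_moves([
  [0, 0, 0, 0, 0, 0, 0.6],
  [0, 0, 0, 0, 0, 0, 0.6],
  [0, 0, 0, 0, 0, 0, 0.6],
  [0, 0, 0, 0, 0, 0, 0.6],
  [0, 0, 0.3, 0, 0, 0, 0.6],
  [0, 0, 0.6, 0, 0, 0, 0.6],
  [0, 0, 0.9, 0, 0, 0, 0.6],
  [0, 0, 1, 0, 0, 0, 0.6],
])

```text
clock: 5.48
eef_pos: [0.5781, -0.1516, 0.2146]
orientation: [-0.359, 0.933, -0.003, 0.004]
contact_force: [1.1, 0.8, 1.8]
opening: 0.602
gripper_force: 0.0
```

Call:
apply_moves([
  [0, 0.3, 0.3, 0, 0, -0.2, 0.6],
  [0, 0.6, 0.3, 0, 0, -0.4, 0.6],
  [0, 0.9, 0.3, 0, 0, -0.6, 0.6],
  [0, 1, 0.3, 0, 0, -0.8, 0.6],
])

```text
clock: 5.82
eef_pos: [0.5747, -0.0262, 0.2453]
orientation: [-0.165, 0.986, 0.001, 0.001]
contact_force: [0.1, -0.5, 0.1]
opening: 0.604
gripper_force: 0.0
```

Call:
apply_moves([
  [0, 0.3, 0, 0, 0, -0.2, 0.6],
  [0, 0.6, 0, 0, 0, -0.4, 0.6],
  [0, 0.9, 0, 0, 0, -0.6, 0.6],
  [0, 1, 0, 0, 0, -0.8, 0.6],
  [0, 1, 0, 0, 0, -0.8, 0.6],
  [0, 1, 0, 0, 0, -0.8, 0.6],
])

```text
clock: 6.32
eef_pos: [0.5743, 0.0902, 0.2437]
orientation: [0.03, 1.0, -0.0, -0.001]
contact_force: [-0.0, -0.6, 0.7]
opening: 0.599
gripper_force: 0.0
```

```bash
python3 - <<'E'
from h import *
a,_=grab('top');b,_=grab('side')
c1=cv2.resize(a[138:203,190:335,::-1],None,fx=5.5,fy=5.5,interpolation=cv2.INTER_CUBIC)
c2=cv2.resize(b[150:245,190:335,::-1],None,fx=5.5,fy=5.5,interpolation=cv2.INTER_CUBIC)[:,:800]
c=np.zeros((890,800,3),np.uint8);c[:c1.shape[0],:c1.shape[1]]=c1;c[360:360+c2.shape[0],:c2.shape[1]]=c2
cv2.imwrite('pics/c3.png',c1);cv2.imwrite('pics/c4.png',c2)
s=state();print(s['eef_pos'],s['contact_force'])
E
```

```text
[0.57456904 0.08878304 0.24398098] [-0.27978061 -0.57870868 -0.09126372]
```

View pics/c3.png

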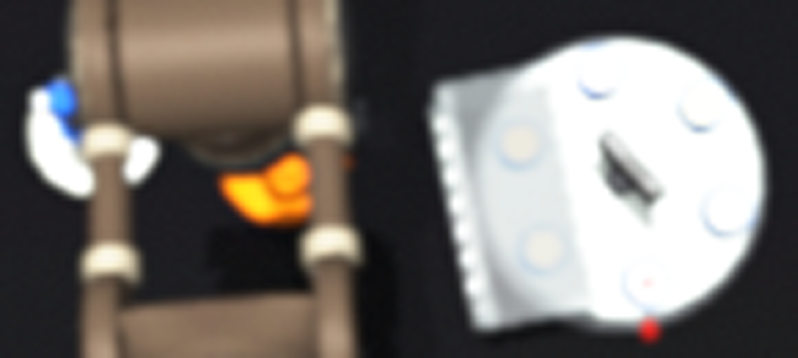

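View pics/c4.png

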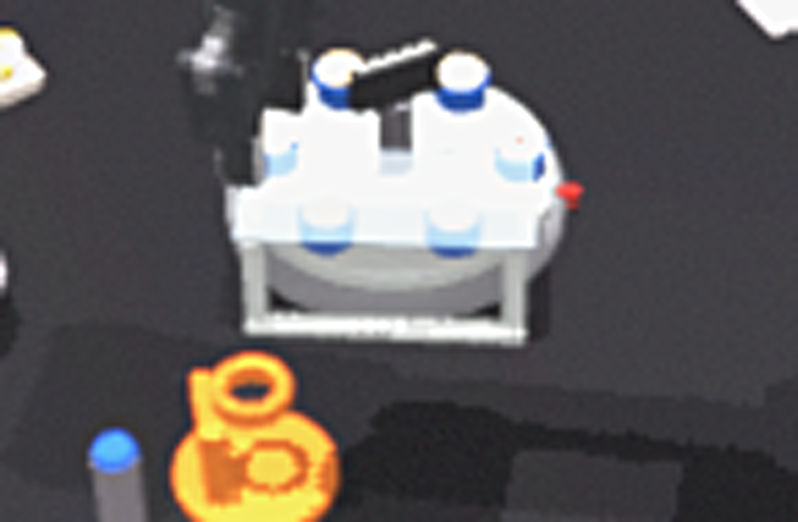

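The turntable has clicked round. The dot is now at the open front, next to the pointer, at (648,283) in the top crop and (519,140) in the side crop.

```bash
python3 - <<'E'
from h import *
T=lambda u,v,z:atz('top',190+(u+.5)/5.5-.5,138+(v+.5)/5.5-.5,z)
S=lambda u,v,z:atz('side',190+(u+.5)/5.5-.5,150+(v+.5)/5.5-.5,z)
print(T(648,283,.056),S(519,140,.056))
print('cap',S(115,445,.162))
ang=np.radians(191.7);print(np.array([.574,-.150])+.075*np.array([np.cos(ang),np.sin(ang)]))
s=state();print(s['clock'],s['eef_pos'],s['joint_pos'])
for n,c in(('top',(648,283,138)),('side',(519,140,150))):
    p=np.load(n+'.npz')['p'].astype(int)
    u0,v0=int(190+c[0]/5.5),int(c[2]+c[1]/5.5)
    q=p[v0-4:v0+5,u0-4:u0+5]; w=np.clip(q[...,0]-q[...,1:].mean(-1)-8,0,None); 
    vv,uu=np.mgrid[v0-4:v0+5,u0-4:u0+5]; print(n,w.tolist())
    w[np.hypot(uu-u0,vv-v0)>3]=0
    print(atz(n,(w*uu).sum()/w.sum(),(w*vv).sum()/w.sum(),.056))
E
```

```text
[ 0.50036525 -0.16667487  0.056     ] [ 0.50085487 -0.16259939  0.056     ]
cap [0.61304187 0.22222563 0.162     ]
[ 0.50055829 -0.16520905]
6.4167 [0.57456904 0.08878304 0.24398098] [ 7.87955369e-02  2.13732533e-01  1.72610644e+00 -7.40037421e-04
  1.20260246e+00 -1.42787111e+00]
top [[0.0, 0.0, 0.0, 0.0, 0.0, 0.0, 0.0, 0.0, 0.0], [0.0, 0.0, 0.0, 0.0, 0.0, 0.0, 0.0, 0.0, 0.0], [0.0, 0.0, 0.0, 0.0, 0.0, 0.0, 0.0, 0.0, 0.0], [0.0, 0.0, 0.0, 0.0, 0.0, 0.0, 0.0, 0.0, 0.0], [0.0, 0.0, 0.0, 0.0, 11.5, 3.5, 0.0, 0.0, 0.0], [0.0, 0.0, 0.0, 0.0, 0.0, 0.0, 0.0, 0.0, 0.0], [0.0, 0.0, 0.0, 0.0, 0.0, 0.0, 0.0, 0.0, 0.0], [0.0, 0.0, 0.0, 0.0, 0.0, 0.0, 0.0, 0.0, 0.0], [0.0, 0.0, 0.0, 0.0, 0.0, 0.0, 0.0, 0.0, 0.0]]
[ 0.50053903 -0.16600963  0.056     ]
side [[0.0, 0.0, 0.0, 0.0, 0.0, 0.0, 0.0, 0.0, 0.0], [0.0, 0.0, 0.0, 0.0, 0.0, 0.0, 0.0, 0.0, 0.0], [0.0, 0.0, 0.0, 0.0, 0.0, 0.0, 0.0, 0.0, 0.0], [0.0, 0.0, 0.0, 0.0, 0.0, 0.0, 0.0, 0.0, 0.0], [0.0, 0.0, 0.0, 0.0, 38.5, 0.0, 0.0, 0.0, 0.0], [0.0, 0.0, 0.0, 0.0, 0.0, 0.0, 0.0, 0.0, 0.0], [0.0, 0.0, 0.0, 0.0, 0.0, 0.0, 0.0, 0.0, 0.0], [0.0, 0.0, 0.0, 0.0, 0.0, 0.0, 0.0, 0.0, 0.0], [0.0, 0.0, 0.0, 0.0, 0.0, 0.0, 0.0, 0.0, 0.0]]
[ 0.50075931 -0.1628631   0.056     ]
```

Call:
apply_moves([
  [0.1, 0.3, 0, 0, 0, 0, 0.7],
  [0.2, 0.6, 0, 0, 0, 0, 0.7],
  [0.33, 0.9, 0, 0, 0, 0, 0.7],
  [0.33, 1, 0, 0, 0, 0, 0.7],
])

```text
clock: 6.75
eef_pos: [0.6168, 0.2123, 0.2445]
orientation: [0.032, 0.999, 0.001, 0.001]
contact_force: [-0.9, -0.2, 0.4]
opening: 0.697
gripper_force: 0.0
```

Call:
apply_moves([
  [0, 0.11, 0, 0, 0, 0, 0.7],
  [0, 0.11, 0, 0, 0, 0, 0.7],
  [0, 0.11, 0, 0, 0, 0, 0.7],
  [0, 0.11, 0, 0, 0, 0, 0.7],
])

```text
clock: 7.08
eef_pos: [0.614, 0.2212, 0.2443]
orientation: [0.033, 0.999, -0.001, -0.0]
contact_force: [-0.4, 0.8, 0.4]
opening: 0.701
gripper_force: 0.0
```

```bash
python3 - <<'E'
from h import *
s=[state() for _ in range(3)]
for x in s: print(x['eef_pos'],x['orientation'])
E
```

```text
[0.6140182  0.2212181  0.24429881] [ 3.28803540e-02  9.99459085e-01 -5.58915491e-04 -3.28767994e-04]
[0.6140182  0.2212181  0.24429881] [ 3.28803540e-02  9.99459085e-01 -5.58915491e-04 -3.28767994e-04]
[0.6140182  0.2212181  0.24429881] [ 3.28803540e-02  9.99459085e-01 -5.58915491e-04 -3.28767994e-04]
```

Call:
apply_moves([
  [0, 0.02, -0.25, 0, 0, 0, 0.7],
  [0, 0.02, -0.5, 0, 0, 0, 0.7],
  [0, 0.02, -0.75, 0, 0, 0, 0.7],
  [0, 0.02, -1, 0, 0, 0, 0.7],
])

```text
clock: 7.42
eef_pos: [0.6145, 0.2235, 0.124]
orientation: [0.033, 0.999, -0.0, 0.001]
contact_force: [0.1, -0.1, 0.0]
opening: 0.701
gripper_force: 0.0
```

Call:
apply_moves([
  [0, 0, -0.16, 0, 0, 0, 0.7],
  [0, 0, -0.16, 0, 0, 0, 0.7],
  [0, 0, -0.16, 0, 0, 0, 0.7],
])

```text
clock: 7.67
eef_pos: [0.6133, 0.2236, 0.1042]
orientation: [0.033, 0.999, -0.001, -0.002]
contact_force: [0.6, 0.4, 0.6]
opening: 0.698
gripper_force: 0.0
```

```bash
python3 - <<'E'
from h import *
b,_=grab('side')
cv2.imwrite('pics/c5.png',cv2.resize(b[200:290,160:280,::-1],None,fx=6,fy=6,interpolation=cv2.INTER_CUBIC))
print(state()['contact_force'])
E
```

```text
[0.16783053 0.40281261 0.70425862]
```

View pics/c5.png

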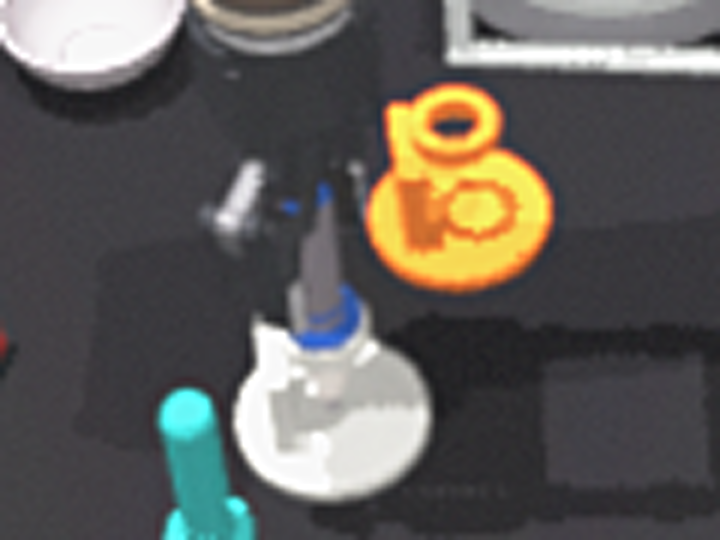

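The probe's grey grip is between the fingers at about (322,270), with the blue collar at (325,320) just below them. I close and lift.

Call:
apply_moves([
  [0, 0, 0, 0, 0, 0, 0.3],
  [0, 0, 0, 0, 0, 0, 0.0],
  [0, 0, 0, 0, 0, 0, 0.0],
  [0, 0, 0, 0, 0, 0, 0.0],
  [0, 0, 0, 0, 0, 0, 0.0],
  [0, 0, 0, 0, 0, 0, 0.0],
  [0, 0, 0, 0, 0, 0, 0.0],
])

```text
clock: 8.3
eef_pos: [0.6157, 0.2254, 0.1073]
orientation: [0.032, 0.999, 0.0, 0.002]
contact_force: [-1.0, -1.1, 5.8]
opening: 0.242
gripper_force: 58.4
```

Call:
apply_moves([
  [0, 0, 0.15, 0, 0, 0, 0],
  [0, 0, 0.3, 0, 0, 0, 0],
  [0, 0, 0.5, 0, 0, 0, 0],
  [0, 0, 0.7, 0, 0, 0, 0],
  [0, 0, 0.9, 0, 0, 0, 0],
  [0, 0, 1, 0, 0, 0, 0],
  [0, 0, 1, 0, 0, 0, 0],
  [0, 0, 1, 0, 0, 0, 0],
])

```text
clock: 8.97
eef_pos: [0.6143, 0.2255, 0.2253]
orientation: [0.032, 0.999, 0.0, 0.0]
contact_force: [-0.6, 0.1, -2.2]
opening: 0.242
gripper_force: 58.7
```

Call:
apply_moves([
  [-0.06, -0.2, 0.1, 0, 0, 0, 0],
  [-0.12, -0.4, 0.1, 0, 0, 0, 0],
  [-0.18, -0.6, 0.1, 0, 0, 0, 0],
  [-0.24, -0.8, 0.1, 0, 0, 0, 0],
])

```text
clock: 9.3
eef_pos: [0.5835, 0.1284, 0.2343]
orientation: [0.032, 0.999, -0.0, -0.002]
contact_force: [0.6, 0.0, -1.5]
opening: 0.238
gripper_force: 58.9
```

Call:
apply_moves([
  [-0.06, -0.2, 0, 0, 0, 0, 0],
  [-0.12, -0.4, 0, 0, 0, 0, 0],
  [-0.18, -0.6, 0, 0, 0, 0, 0],
  [-0.24, -0.8, 0, 0, 0, 0, 0],
])

```text
clock: 9.63
eef_pos: [0.5544, 0.0323, 0.2343]
orientation: [0.032, 0.999, -0.0, -0.003]
contact_force: [-0.1, 0.0, -0.9]
opening: 0.244
gripper_force: 58.9
```

Call:
apply_moves([
  [-0.06, -0.2, 0, 0, 0, 0, 0],
  [-0.12, -0.4, 0, 0, 0, 0, 0],
  [-0.18, -0.6, 0, 0, 0, 0, 0],
  [-0.24, -0.8, 0, 0, 0, 0, 0],
])

```text
clock: 9.97
eef_pos: [0.5257, -0.0634, 0.2344]
orientation: [0.032, 0.999, 0.0, -0.002]
contact_force: [0.5, -0.4, -1.5]
opening: 0.242
gripper_force: 58.9
```

Call:
apply_moves([
  [-0.06, -0.2, 0, 0, 0, 0, 0],
  [-0.12, -0.4, 0, 0, 0, 0, 0],
  [-0.18, -0.6, 0, 0, 0, 0, 0],
  [-0.24, -0.84, 0, 0, 0, 0, 0],
  [-0.24, -0.84, 0, 0, 0, 0, 0],
  [-0.24, -0.84, 0, 0, 0, 0, 0],
  [-0.24, -0.84, 0, 0, 0, 0, 0],
])

```text
clock: 10.55
eef_pos: [0.498, -0.1628, 0.2353]
orientation: [0.033, 0.999, 0.001, -0.002]
contact_force: [0.2, 0.4, -1.3]
opening: 0.244
gripper_force: 59.0
```

Call:
apply_moves([
  [0.02, -0.02, -0.2, 0, 0, 0, 0],
  [0.02, -0.02, -0.4, 0, 0, 0, 0],
  [0.02, -0.02, -0.55, 0, 0, 0, 0],
  [0.02, -0.02, -0.65, 0, 0, 0, 0],
  [0.02, -0.02, -0.65, 0, 0, 0, 0],
  [0.02, -0.02, -0.65, 0, 0, 0, 0],
  [0.02, -0.02, -0.65, 0, 0, 0, 0],
])

```text
clock: 11.13
eef_pos: [0.5025, -0.1657, 0.1602]
orientation: [0.032, 0.999, -0.0, 0.001]
contact_force: [-0.6, -0.3, -2.0]
opening: 0.239
gripper_force: 59.1
```

```bash
python3 - <<'E'
from h import *
b,_=grab('side')
cv2.imwrite('pics/c6.png',cv2.resize(b[130:204,240:340,::-1],None,fx=8,fy=8,interpolation=cv2.INTER_CUBIC))
e=state()['eef_pos'];print(e)
f=lambda X:(np.array(proj('side',X))-[240,130]+.5)*8-.5
print('spot',f([.5005,-.165,.056]),'side-spot',f([.5008,-.1628,.056]))
for h in (0,.03,.06,.15):print('axis',h,f([e[0],e[1],e[2]-.0905+h]))
E
```

```text
[ 0.50280458 -0.1660163   0.16066403]
spot [357.23221896 360.3572083 ] side-spot [355.37103465 363.5800963 ]
axis 0 [353.24803262 331.80749126]
axis 0.03 [355.18164516 275.37395563]
axis 0.06 [357.15832714 217.38694448]
axis 0.15 [363.3558579   33.56893557]
```

View pics/c6.png

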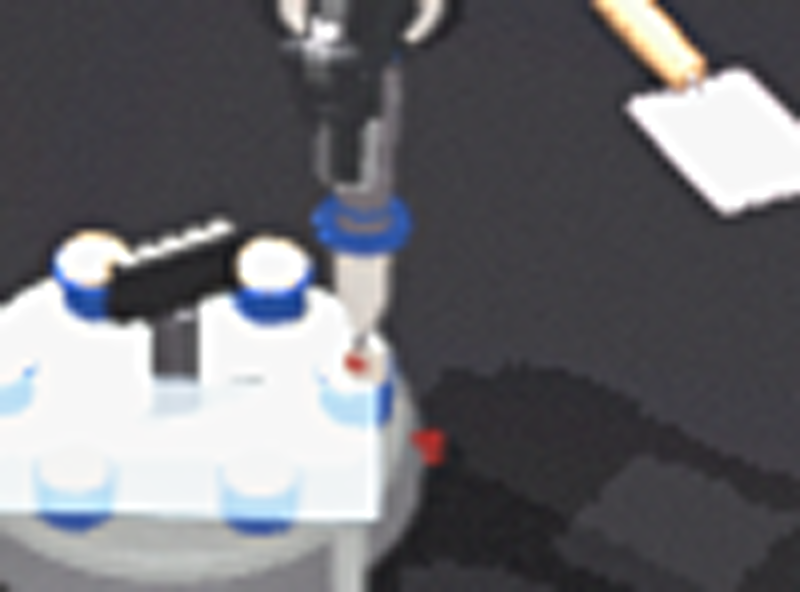

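The tip is just above the disc at about (359,346) and the dot is centred near (355,363). The probe looks upright. I shift by 1 mm and feel for contact.

Call:
apply_moves([
  [0.01, 0, -0.03, 0, 0, 0, 0],
  [0.01, 0, -0.06, 0, 0, 0, 0],
  [0.01, 0, -0.06, 0, 0, 0, 0],
  [0.01, 0, -0.06, 0, 0, 0, 0],
])

```text
clock: 11.52
eef_pos: [0.5026, -0.1659, 0.1521]
orientation: [0.032, 0.999, 0.0, -0.0]
contact_force: [-0.3, 0.0, -1.7]
opening: 0.242
gripper_force: 59.1
```

Call:
apply_moves([
  [0, 0, -0.02, 0, 0, 0, 0],
  [0, 0, -0.02, 0, 0, 0, 0],
  [0, 0, -0.02, 0, 0, 0, 0],
])

```text
clock: 11.77
eef_pos: [0.5025, -0.1659, 0.1495]
orientation: [0.032, 0.999, 0.0, -0.0]
contact_force: [-0.5, 0.2, -1.3]
opening: 0.243
gripper_force: 59.1
```

Call:
apply_moves([
  [0, 0, -0.02, 0, 0, 0, 0],
  [0, 0, -0.02, 0, 0, 0, 0],
  [0, 0, -0.02, 0, 0, 0, 0],
])

```text
clock: 12.02
eef_pos: [0.503, -0.166, 0.1475]
orientation: [0.032, 0.999, -0.0, 0.0]
contact_force: [-0.3, 0.1, -0.2]
opening: 0.242
gripper_force: 59.1
```

```bash
python3 - <<'E'
from h import *
bs=[grab('side')[0].astype(float) for _ in range(4)]; ts=[grab('top')[0].astype(float) for _ in range(2)]
b=np.mean(bs,0);t=np.mean(ts,0)
A=cv2.resize(b[160:190,270:303,::-1],None,fx=16,fy=16,interpolation=cv2.INTER_CUBIC)
u,v=np.array(proj('top',[.5005,-.165,.056])).astype(int)
B=cv2.resize(t[v-15:v+15,u-8:u+9,::-1],None,fx=16,fy=16,interpolation=cv2.INTER_CUBIC)
c=np.hstack([A,B[:A.shape[0]]]);print(c.shape,A.shape,u,v);cv2.imwrite('pics/c7.png',np.clip(c,0,255))
s=state();print(s['eef_pos'],s['contact_force'])
f=lambda X:(np.array(proj('side',X))-[270,160]+.5)*16-.5
p0=f([.5005,-.1645,.056]);print(p0,f([.5035,-.1645,.056])-p0,f([.5005,-.1615,.056])-p0,f([.5005,-.1645,.059])-p0)
print('dot seen before', (np.array([190+(519+.5)/5.5-.5,150+140.5/5.5-.5])-[270,160]+.5)*16-.5)
E
```

```text
(480, 800, 3) (480, 528, 3) 306 189
[ 0.50296717 -0.16592471  0.14746043] [0.62976665 0.16181061 0.22541751]
[234.43984901 242.73097691] [-14.10709165  -2.32145693] [-3.15295601  9.11486016] [  0.39195292 -11.01145188]
dot seen before [230.77272727 248.22727273][ WARN:0@7.055] global loadsave.cpp:1063 imwrite_ Unsupported depth image for selected encoder is fallbacked to CV_8U.
```

View pics/c7.png

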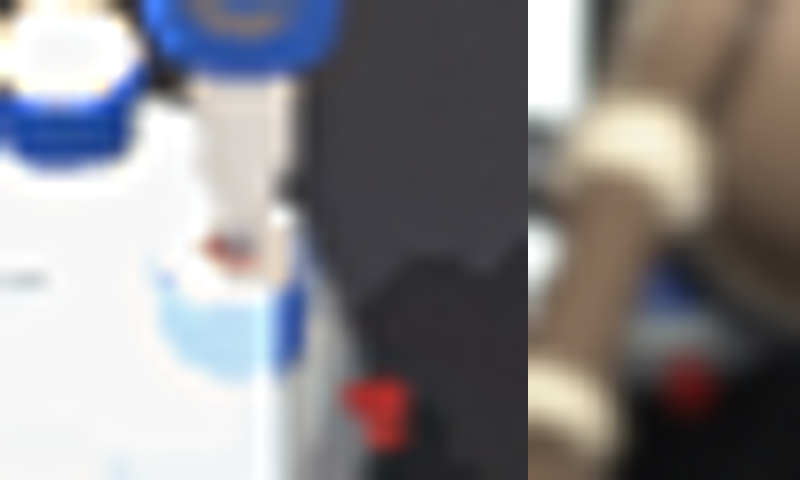

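At touch the tip (240,243) sits right of and slightly above the dot's centre (about 229,250), by roughly 2 mm in -x and 1 mm in -y. I lift a little, shift and press.

Call:
apply_moves([
  [0, 0, 0.05, 0, 0, 0, 0],
  [0.015, 0.01, 0.05, 0, 0, 0, 0],
  [0.015, 0.01, 0.05, 0, 0, 0, 0],
  [0.015, 0.01, 0.02, 0, 0, 0, 0],
  [0.015, 0.01, 0, 0, 0, 0, 0],
  [0.015, 0.01, 0, 0, 0, 0, 0],
  [0.015, 0.01, 0, 0, 0, 0, 0],
])

```text
clock: 12.9
eef_pos: [0.5046, -0.1646, 0.1472]
orientation: [0.032, 0.999, 0.0, -0.0]
contact_force: [1.4, -0.0, 0.4]
opening: 0.242
gripper_force: 59.1
```

Call:
apply_moves([
  [0, 0, -0.01, 0, 0, 0, 0],
  [0, 0, -0.02, 0, 0, 0, 0],
  [0, 0, -0.02, 0, 0, 0, 0],
  [0, 0, -0.02, 0, 0, 0, 0],
  [0, 0, -0.02, 0, 0, 0, 0],
])

```text
clock: 13.32
eef_pos: [0.5047, -0.1648, 0.1451]
orientation: [0.032, 0.999, -0.0, 0.0]
contact_force: [-0.3, 0.1, 2.2]
opening: 0.24
gripper_force: 59.1
```

```bash
python3 - <<'E'
from h import *
F=[]
for _ in range(10):
    read_camera('side'); s=state(); F.append(np.r_[s['contact_force'],s['eef_pos']])
print(np.mean(F,0).round(4),np.std(F,0).round(4))
E
```

```text
[ 0.1849 -0.089   1.8638  0.5046 -0.1648  0.145 ] [3.597e-01 3.536e-01 5.341e-01 0.000e+00 0.000e+00 1.000e-04]
```

```bash
python3 - <<'E'
from h import *
b=np.mean([grab('side')[0].astype(float) for _ in range(3)],0)
q=b[168:180,278:293]
print('cols',list(range(278,293)))
print('red');print((q[...,0]-q[...,1:].mean(-1)).round().astype(int))
print('lum');print(q.mean(-1).round().astype(int))
print(proj('side',[.5005,-.165,.056]),'dot seen 284.0,175.0')
E
```

```text
cols [278, 279, 280, 281, 282, 283, 284, 285, 286, 287, 288, 289, 290, 291, 292]
red
[[-12   0   0   0   8  10   8   9  12   7   1  -1  -2  -1  -1]
 [  0   0   0   0   9   9   8   9  12   6   1  -1  -2   0  -1]
 [  0   0   0   1  10  11   9   9  12   6   0  -2  -1  -1  -2]
 [  1   0   0   0   5  10   8  10  11   5   0  -1  -2  -1   0]
 [  0   0  -1   0   5   9   9  10   5   3   0  -2  -2  -2  -1]
 [  0  -1  -1  -2   6  10  10   9   1   0  -1  -2  -2  -1  -3]
 [  0   0   0   2  11   9   8  14  13   6  -4  -8  -2  -2  -2]
 [  0  -2   0   4  18  12  10  38  26  19 -14 -16  -4   0  -2]
 [  2 -12   2  12  21  33  23  52  29  20 -16 -22  -8  -1  -2]
 [  2 -17 -52  -8   7   9   8  10   9  14 -25 -21  -8  -1  -2]
 [  2  -5 -37 -25 -11  -2   0  -1 -13 -43 -60 -20  -4  -1  -1]
 [  2  -4 -42 -44 -41 -37 -25 -31 -46 -68 -65 -16  -2   0   0]]
lum
[[174 255 255 248 208 208 212 213 214 154  83  60  63  65  64]
 [222 255 251 247 207 208 212 213 212 147  80  60  63  62  65]
 [255 251 250 238 205 208 212 213 211 132  68  60  64  65  65]
 [250 248 249 245 214 207 212 212 211 126  63  58  63  66  64]
 [248 248 249 249 221 207 210 210 223 159  81  57  63  64  65]
 [247 248 249 252 229 209 210 212 245 254 152  67  61  64  65]
 [247 248 249 250 207 199 204 196 213 236 157  76  60  64  65]
 [248 247 251 248 194 162 165 157 195 212 168  97  63  62  66]
 [248 241 250 231 200 171 170 160 196 208 163 115  75  62  65]
 [249 237 209 213 213 216 218 218 218 201 144 142  97  65  61]
 [249 245 230 232 239 246 249 250 242 171 108 141 123  78  50]
 [248 246 223 226 228 226 232 230 228 154  96 149 148  87  46]]
[284.21652737 174.60715104] dot seen 284.0,175.0
```

Call:
apply_moves([
  [0, 0, 0.05, 0, 0, 0, 0],
  [-0.008, 0, 0.05, 0, 0, 0, 0],
  [-0.008, 0, 0.05, 0, 0, 0, 0],
  [-0.008, 0, 0.03, 0, 0, 0, 0],
  [-0.008, 0, 0.01, 0, 0, 0, 0],
  [-0.008, 0, 0, 0, 0, 0, 0],
  [-0.008, 0, 0, 0, 0, 0, 0],
  [-0.008, 0, 0, 0, 0, 0, 0],
  [-0.008, 0, 0, 0, 0, 0, 0],
  [-0.008, 0, 0, 0, 0, 0, 0],
])

```text
clock: 14.8
eef_pos: [0.5035, -0.1647, 0.145]
orientation: [0.032, 0.999, -0.0, -0.0]
contact_force: [-0.8, -0.4, 1.7]
opening: 0.242
gripper_force: 59.2
```

```bash
python3 - <<'E'
from h import *
F=[]
for i in range(8):
    b=read_camera('side')[0].astype(float); s=state(); F.append(np.r_[s['contact_force'],s['eef_pos']])
print(np.mean(F,0).round(4),np.ptp(F,0).round(4),s['gripper_force'])
q=b[173:178,279:290];print((q[...,0]-q[...,1:].mean(-1)).round().astype(int));print(q.mean(-1).round().astype(int))
E
```

```text
[-0.773  -0.2564  2.2434  0.5035 -0.1647  0.1449] [1.2434e+00 1.0721e+00 1.2930e+00 1.0000e-04 0.0000e+00 1.0000e-04] 59.19541954994202
[[  0   0  -1   2   9  10   8   4   0   0  -4]
 [  0   0  -2   4  16  10  10  14   8  -6  -8]
 [ -2   0   1  33  42  18  14  18  18  -5 -10]
 [-14   2   6  16  50  44  38  24  20 -14 -22]
 [-16 -21   2   4   8   6   9  10  15 -26 -24]]
[[247 248 251 245 208 208 209 228 247 155  71]
 [248 248 252 248 202 203 204 207 236 179  91]
 [246 250 249 196 147 160 177 200 211 179 102]
 [239 248 242 211 155 146 159 197 207 164 115]
 [237 234 252 245 223 217 218 221 203 145 146]]
```

```bash
python3 -c "
from plant import *
print(sign_off())"
```

```text
the job is handed in; nothing more can be done
None
```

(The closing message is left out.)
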